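Hang the washed glue tins to dry

TASK

The glue tins have been washed and must dry: take the loose lid off each tin that has one and lay it flat on the floor of the grey lid tray, knob up, and turn every tin upside down over a peg of its own on the wooden drying rack, resting with its rim on the slats. When all of them are in place, and only then, push the blower's switch lever right over to on; leave the frame, the tape and the glue bottle where they are.

Things in the scene. Friction and masses are not known exactly. Their poses are not given: they have to be found in the camera images.
- tin0: Square glue tin, one of four alike; bare metal, 60 x 60 mm outside, 110 mm tall, walls and floor 3 mm, 180 to 290 g, open top, stands on the table; may start with a loose lid on it. Origin: centre of its floor's outside; z points out of the mouth (up at the start); x and y are square to the side walls.
- tin1: Square glue tin, one of four alike; bare metal, 60 x 60 mm outside, 110 mm tall, walls and floor 3 mm, 180 to 290 g, open top, stands on the table; may start with a loose lid on it. Origin: centre of its floor's outside; z points out of the mouth (up at the start); x and y are square to the side walls.
- tin2: Square glue tin, one of four alike; bare metal, 60 x 60 mm outside, 110 mm tall, walls and floor 3 mm, 180 to 290 g, open top, stands on the table; may start with a loose lid on it. Origin: centre of its floor's outside; z points out of the mouth (up at the start); x and y are square to the side walls.
- tin3: Square glue tin, one of four alike; bare metal, 60 x 60 mm outside, 110 mm tall, walls and floor 3 mm, 180 to 290 g, open top, stands on the table; may start with a loose lid on it. Origin: centre of its floor's outside; z points out of the mouth (up at the start); x and y are square to the side walls.
- lid0: Loose metal lid that may start on tin0 (absent: None), 60 g: 66 x 66 x 4 mm plate, black round knob on top (22 mm across, 28 mm high), 46 x 46 x 8 mm plug below, loose in the tin's mouth. Origin: centre of the plug's underside; z up through the knob; plate top at z = 12 mm, knob top at 40 mm. On its tin its origin is 102 mm above the tin's.
- lid1: Loose metal lid that may start on tin1 (absent: None), 60 g: 66 x 66 x 4 mm plate, black round knob on top (22 mm across, 28 mm high), 46 x 46 x 8 mm plug below, loose in the tin's mouth. Origin: centre of the plug's underside; z up through the knob; plate top at z = 12 mm, knob top at 40 mm. On its tin its origin is 102 mm above the tin's.
- lid2: Loose metal lid that may start on tin2 (absent: None), 60 g: 66 x 66 x 4 mm plate, black round knob on top (22 mm across, 28 mm high), 46 x 46 x 8 mm plug below, loose in the tin's mouth. Origin: centre of the plug's underside; z up through the knob; plate top at z = 12 mm, knob top at 40 mm. On its tin its origin is 102 mm above the tin's.
- lid3: Loose metal lid that may start on tin3 (absent: None), 60 g: 66 x 66 x 4 mm plate, black round knob on top (22 mm across, 28 mm high), 46 x 46 x 8 mm plug below, loose in the tin's mouth. Origin: centre of the plug's underside; z up through the knob; plate top at z = 12 mm, knob top at 40 mm. On its tin its origin is 102 mm above the tin's.
- rack: Fixed wooden drying rack, 90 x 430 mm, four upright pegs in a row along its y, 105 mm apart, rising between two long slats. Origin: centre of its underside on the table, z up. Slat tops 110 mm up, outer edges at x = +-45 mm; pegs 26 mm thick, tips 185 mm up, 75 mm above the slats. A tin upside down over a peg rests its rim on the slats, its floor at 220 mm, clear of the peg tip.
- peg0 (a point): Centre of the tip of one peg of the drying rack.
- peg1 (a point): Centre of the tip of one peg of the drying rack.
- peg2 (a point): Centre of the tip of one peg of the drying rack.
- peg3 (a point): Centre of the tip of one peg of the drying rack.
- lid_tray: The fixed low grey tray for lids, 170 x 170 mm outside, 160 x 160 mm inside, rim 18 mm high, floor 5 mm thick: room for four lids laid flat two by two. Origin: centre of its underside; x and y along its sides.
- switch (a joint): Angle of the toggle lever on the blower's small grey switch box on the table: 0 = off (leaning 0.5 rad from upright towards the robot), 1.0 = fully on (leaning 0.5 rad the other way). It swings away from the robot along the box's x to switch on, moves with about 1 N at the tip, and stays where it is left.
- switch_tip (a point): Centre of the 26 mm black ball on the end of the switch's lever, 80 mm from its pivot, which is 22 mm above the table. The point turns with the lever; the level part of its x axis is the way to push to switch on.
- frame: Bystander: mauve picture frame, 110 x 150 mm, 14 mm thick, lying flat. Origin: centre of its underside.
- tape: Bystander: roll of brown tape, 96 mm across, 24 mm high, lying flat. Origin: centre of its underside.
- glue: Bystander: glue bottle, 66 mm across, 190 mm tall, standing. Origin: centre of its underside.
Mind the look-alikes: they are no part of the job. What is shaped like the part that bears switch but orange is not meant.

How it is judged:
By the outcome, as a careful person would: the job done as asked, in the order asked, and still so for the second after the job is handed in, with the robot touching nothing.
Of lid0, lid1, lid2, lid3 only 2 to 4 are there at a start; the rules pass over those that are not, and their reading is None.
At some moment in a run one of tin0, tin1, tin2, tin3 may be knocked a few centimetres aside while the robot is not near it.
It also fails if it takes over 210 s, if anything falls off the work surface, if the arm or the gripper's body presses on something with over 40 N, if the wrist force passes 120 N, or if a joint passes its speed limit or range.

ROBOT

A 7-joint arm with a two-finger parallel gripper is mounted at the origin on the work surface. World frame = base frame: x ahead of the robot, y to its left, z up, the work surface at z = 0. Lengths are in m, angles in rad, forces in N, time in s.
With the tool pointing down it reaches from about 0.35 to 0.9 m from the base axis. Payload 19.9 kg.
Tool frame: the origin (TCP) lies between the finger pads; the fingertips stand 19 mm ahead of it and the grasp point (between the pads) is the TCP; z points along the fingers, y is the line along which they close (so a half turn about z gives the same grasp; the last joint's range is limited). The gripper opens to 94 mm and grips with 3 to 60 N. Pads are 16 mm wide; open, the fingers measure 119 mm over their backs; the gripper's body (75 mm by 177 mm) begins 78 mm behind the grasp point.
Start: joints at [-1.31, 0.417, -0.01, 1.614, 0.005, 1.111, -0.053], TCP at [0.186, 0.597, 0.224] pointing down, gripper open.
Joint ranges: [-2.81, 2.81], [-0.39, 2.02], [-1.27, 1.25], [0.06, 2.57], [-1.19, 4.33], [0.19, 2], [-2.82, 2.82]. Speed limits (rad/s): [1.89, 1.89, 2.39, 2.39, 3.01, 3.01, 3.01].

INTERFACE

Orientations are given as a 3x3 rotation matrix whose columns are the frame's x, y, z axes.
In Python, from rig import robot gives the robot as it stands. Calls block until the motion is done:
- robot.move_ptp(position, orientation): joint-space move of the TCP to a pose.
- robot.move_linear(position, velocity=0.15, frame=None, threshold=None): straight line of the TCP; frame=None keeps the orientation; velocity is the mean speed in m/s. With threshold (N) it stops when the force on the tool has changed by that much, and returns True; else False.
- robot.goto_joints(angles): joint-space move.
- robot.gripper_to(opening): finger opening in m; the grip force is fixed at half the most; returns when the fingers have stopped.
- robot.pause(seconds).
- robot.ik(position, orientation): joint angles nearest the present ones, or None.
- robot.get_state(): the state.
- robot.grab_frame(name): name is "side" or "top" or "wrist"; returns the picture (420x560x3 uint8, red, green, blue); there is no depth.
- robot.camera_info(name): a dict with "fx", "fy", "cx", "cy" (pixels), "rvec" (rotation vector, rad) and "tvec" (3), from world to camera coordinates, as OpenCV has them. Camera axes: x right, y down, z forward; pixel columns grow to the right and rows downward; lengths in m; the calibration is good to about 2 mm. The wrist camera is an equidistant fisheye: a pixel r from the principal point sees the ray r / f radians off the axis. A picture is of the moment at which its call begins: read the wrist's pose just before it. camera_info takes no time and is no camera call; for the wrist camera it gives the pose at the moment of the call.
A pose or a line that the arm cannot do raises robot.PlanningError and nothing moves.
- robot.sign_off(): hands the job in; it is judged then, once.
The state is a dict: "time": time; "qpos": joint angles; "joint_vel": joint speeds; "effort": joint torques, N m; "ee_pos": TCP position; "tool_rot": TCP orientation; "force": force on the tool from outside, world axes, zero at the start; "moment": the same for the moment, N m; "opening": finger opening in m; "grasp_force": force on a finger pad.
Only numpy, scipy, OpenCV 4.12 (cv2) and the standard library are available. Lean on these libraries where they do the work, as an engineer would, in place of code of your own. Each camera call takes 0.05 s, during which the arm holds its last target. There are 200 camera calls.

## Working session

There is one attempt and no reset: what is moved stays moved. The work goes in short steps, each a Python script; the robot and the scene stay as the last script left them, time stands still between calls to the robot, and variables do not carry over. Pictures are saved under pics/ and viewed, at most 14 in all, crops included, and the job is handed in when it is done.

```bash
ls; mkdir -p pics; python3 - <<'E'
from rig import robot
import cv2
for n in ("top","side","wrist"):
    print(n,robot.camera_info(n))
    cv2.imwrite(f"pics/{n}0.png",robot.grab_frame(n)[:,:,::-1])
print(robot.get_state())
E
```

```text
pics
top {'fx': 393.71010992613094, 'fy': 393.71010992613094, 'cx': 280.51392990891725, 'cy': 213.05558629158145, 'rvec': array([ 2.21361743, -2.00587398,  0.20997727]), 'tvec': array([-0.04593087,  0.55745827,  0.97089109])}
side {'fx': 405.8958678481161, 'fy': 405.8958678481161, 'cx': 272.6368766292991, 'cy': 214.23186353376224, 'rvec': array([ 2.16748927, -0.50575779,  0.22935238]), 'tvec': array([-0.48884638,  0.24883416,  0.90071125])}
wrist {'fx': 325.19226210127806, 'fy': 325.19226210127806, 'cx': 282.39745260138443, 'cy': 212.91193627136929, 'rvec': array([-2.36775625, -1.7445477 , -0.20665166]), 'tvec': array([-0.6236386 , -0.02602233,  0.39012444])}
{'time': 0.15, 'qpos': array([-1.31050405,  0.41782278, -0.01032112,  1.61399247,  0.0047468 ,
        1.11073428, -0.05298441]), 'joint_vel': array([ 2.65284039e-04, -1.82905833e-03,  6.99291008e-04, -7.61941117e-04,
       -1.54308009e-03, -8.39353004e-05, -1.77093663e-03]), 'effort': array([ 1.52160552e-03, -8.51535130e+01,  6.39817324e-01, -4.26135707e+01,
       -4.87029087e-02,  1.70982600e-02,  9.10901008e-05]), 'ee_pos': array([0.1857009 , 0.59649987, 0.22399597]), 'tool_rot': array([[-9.54823270e-01,  2.97174182e-01, -1.68262386e-04],
       [ 2.97174208e-01,  9.54822834e-01, -9.19651050e-04],
       [-1.12635780e-04, -9.28107464e-04, -9.99999563e-01]]), 'force': array([-0.19889608,  0.74292749, -0.16580748]), 'moment': array([ 0.04097646, -0.02087769,  0.01283561]), 'grasp_force': 0.0, 'opening': 0.09440956365298551}
```

View pics/top0.png

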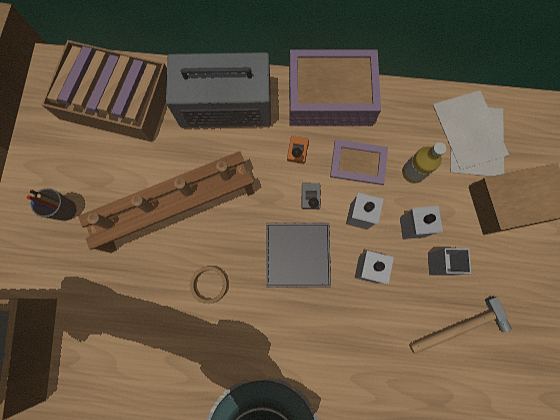

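View pics/side0.png

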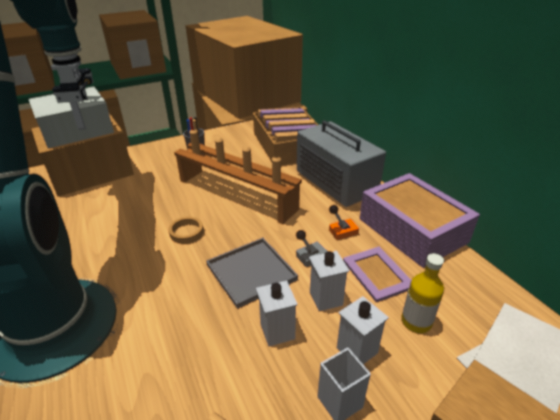

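The top view shows lidded tins at about (369,208), (427,222) and (377,266), and an open tin at (456,261). The tray is at (298,254), the grey switch at (311,196), and the pegs run from (93,218) to (223,168). The side view agrees: three tins have lids.

```bash
cat > vis.py <<'E'
import numpy as np, cv2
from rig import robot
def cam(n):
    c=robot.camera_info(n); R,_=cv2.Rodrigues(np.array(c["rvec"])); t=np.array(c["tvec"]); return c,R,t
def ray(n,px,C=None):
    c,R,t=C or cam(n); px=np.atleast_2d(np.array(px,float))
    d=np.c_[(px[:,0]-c["cx"])/c["fx"],(px[:,1]-c["cy"])/c["fy"],np.ones(len(px))]
    if n=="wrist":
        m=d[:,:2]; r=np.linalg.norm(m,axis=1,keepdims=True)+1e-12
        d=np.c_[m/r*np.sin(r),np.cos(r)]
    return -R.T@t, d@R
def onplane(n,px,z,C=None):
    o,d=ray(n,px,C); return (o+d*((z-o[2])/d[:,2])[:,None])[:,:2]
def proj(n,P):
    c,R,t=cam(n); q=np.atleast_2d(P)@R.T+t
    return np.c_[q[:,0]/q[:,2]*c["fx"]+c["cx"],q[:,1]/q[:,2]*c["fy"]+c["cy"]]
def blobs(mask,lo,hi):
    cs,_=cv2.findContours(mask.astype(np.uint8),cv2.RETR_EXTERNAL,cv2.CHAIN_APPROX_NONE)
    return [c[:,0,:] for c in cs if lo<cv2.contourArea(c)<hi]
def rect(n,c,z,C=None):
    p=onplane(n,c,z,C).astype(np.float32)*1000
    (x,y),(w,h),a=cv2.minAreaRect(p); return x/1000,y/1000,w,h,(a+45)%90-45
E
python3 - <<'E'
from vis import *
im=cv2.imread("pics/top0.png"); hsv=cv2.cvtColor(im,cv2.COLOR_BGR2HSV)
np.set_printoptions(precision=4,suppress=True)
print("campos",ray("top",[[0,0]])[0],ray("side",[[0,0]])[0])
for x,y in [(362,203),(420,215),(372,258),(460,255),(300,240),(304,200),(311,188),(93,218),(223,168)]: print((x,y),im[y,x],hsv[y,x])
for c in blobs((hsv[:,:,1]<50)&(hsv[:,:,2]>150),150,3000):
    if c[:,0].min()>340 and c[:,0].max()<480: print("lid",c.mean(0),rect("top",c,.114))
dark=hsv[:,:,2]<45
for c in blobs(dark,30,700):
    m=c.mean(0)
    if 290<m[0]<480 and 130<m[1]<290: print("dark",m,cv2.minEnclosingCircle(c),onplane("top",[m],.142))
cv2.imwrite("pics/z1.png",cv2.resize(im[140:290,270:480],None,fx=3.8,fy=3.8,interpolation=cv2.INTER_CUBIC))
cv2.imwrite("pics/z2.png",cv2.resize(im[140:260,70:270],None,fx=4,fy=4,interpolation=cv2.INTER_CUBIC))
E
```

```text
campos [ 0.3525 -0.0062  1.0636] [ 0.2035 -0.7312  0.7322]
(362, 203) [142 143 144] [ 15   4 144]
(420, 215) [141 141 141] [  0   0 141]
(372, 258) [149 150 150] [ 30   2 150]
(460, 255) [57 58 57] [60  4 58]
(300, 240) [100 100 102] [  0   5 102]
(304, 200) [102 102 106] [  0  10 106]
(311, 188) [93 97 99] [20 15 99]
(93, 218) [ 60  88 121] [ 14 129 121]
(223, 168) [ 85 113 140] [ 15 100 140]
lid [377.5221 267.9735] (0.43977880859375, -0.23555886840820311, 64.85282897949219, 63.02609634399414, -8.678947448730469)
dark [378.6154 266.0385] ((378.8500061035156, 266.0), 5.246283531188965) [[ 0.439  -0.2318]]
dark [429.2759 218.2069] ((429.3461608886719, 218.57691955566406), 5.869731426239014) [[ 0.5644 -0.347 ]]
dark [368.5417 206.4583] ((368.5714416503906, 206.42857360839844), 5.050858497619629) [[ 0.5788 -0.201 ]]
dark [311.1739 204.8913] ((310.3333435058594, 204.5833282470703), 8.090291976928711) [[ 0.569  -0.0635]]
```

View pics/z1.png

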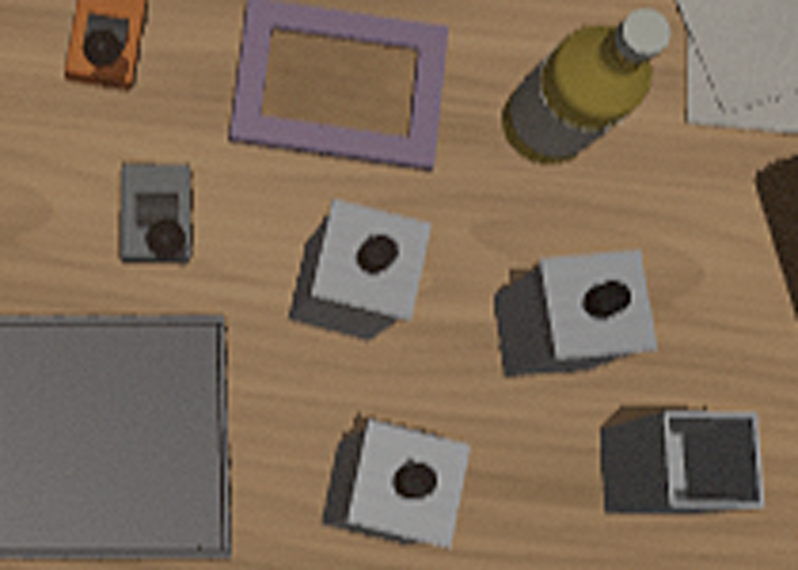

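View pics/z2.png

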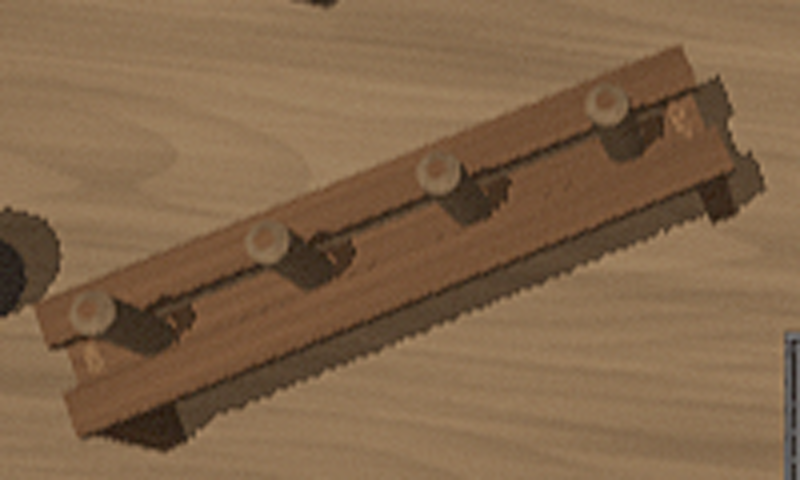

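Crop z1 (scale 3.8, origin (270,140)) shows the lid corners, the open tin's rim, the switch box and its ball. Crop z2 (scale 4, origin (70,140)) shows the peg tips at (94,313), (268,243), (438,173) and (608,104), plus the slat corners.

```bash
python3 - <<'E'
from vis import *
np.set_printoptions(precision=4,suppress=True)
o1=np.array([270,140]);o2=np.array([70,140])
f1=lambda p:(np.array(p)+.5)/3.8-.5+o1
f2=lambda p:(np.array(p)+.5)/4-.5+o2
def q(name,px,z):
    p=onplane("top",px,z); r=cv2.minAreaRect((p*1000).astype(np.float32)); print(name,p.mean(0),r[1],(r[2]+45)%90-45)
q("A",f1([(367,420),(470,443),(447,548),(347,520)]),.114)
q("B",f1([(334,200),(430,222),(412,319),(312,294)]),.114)
q("C",f1([(540,261),(640,251),(656,349),(553,360)]),.114)
q("D",f1([(666,412),(758,411),(763,506),(669,508)]),.11)
print("pegs",onplane("top",f2([(94,313),(268,243),(438,173),(608,104)]),.185))
q("rack",f2([(683,46),(735,170),(85,437),(35,303)]),.11)
q("tray",[(267,223),(329,223),(330,286),(267,287)],.018)
q("box",f1([(123,163),(191,163),(190,262),(121,261)]),.015)
print("tip",onplane("top",f1([(166,239)]),.092))
im=cv2.imread("pics/top0.png"); hsv=cv2.cvtColor(im,cv2.COLOR_BGR2HSV)
g=(hsv[:,:,1]<40)&(hsv[:,:,2]>60)&(hsv[:,:,2]<125)
for c in blobs(g,200,6000):
    m=c.mean(0)
    if 260<m[0]<345 and 180<m[1]<300: print("grey",m,rect("top",c,.018))
# IK test horizontal tool: yaw th, pitch down b, roll +-90
def Rt(th,b,s):
    z=np.array([np.cos(th)*np.cos(b),np.sin(th)*np.cos(b),-np.sin(b)])
    y=s*np.array([-np.sin(th),np.cos(th),0]); return np.c_[np.cross(y,z),y,z]
for nm,xy,h in [("A",(.44,-.235),.065),("B",(.579,-.201),.065),("C",(.564,-.347),.065),("D",(.48,-.43),.065),("F",(.6,-.05),.065),("peg",(.65,.35),.16),("peg2",(.55,.45),.16)]:
    for b in (0,.2,.4):
        for s in (1,-1):
            print(nm,b,s,[d for d in range(-120,121,15) if robot.ik([*xy,h],Rt(np.radians(d),b,s)) is not None])
print("t",robot.get_state()["time"])
E
```

```text
A [ 0.44   -0.2347] (66.33767700195312, 68.08861541748047) -9.903343200683594
B [ 0.5824 -0.2045] (66.05194854736328, 66.14114379882812) -8.745330810546875
C [ 0.566  -0.3514] (65.11500549316406, 68.77290344238281) 11.464484214782715
D [ 0.4743 -0.4292] (64.22371673583984, 59.577369689941406) 3.0755791664123535
pegs [[0.4799 0.4288]
 [0.5299 0.3378]
 [0.5807 0.2473]
 [0.6319 0.155 ]]
rack [0.557  0.2924] (91.24647521972656, 429.5459899902344) 28.595441818237305
tray [ 0.4608 -0.0482] (169.66744995117188, 167.31983947753906) 5.659610271453857
box [ 0.6253 -0.0681] (74.55138397216797, 49.521610260009766) 3.8940508365631104
tip [[ 0.5874 -0.0716]]
grey [301.9932 256.785 ] (0.46128057861328126, -0.0464622802734375, 167.23255920410156, 169.05322265625, 5.659708499908447)
grey [310.7879 195.8182] (0.625642578125, -0.06727793121337891, 67.91212463378906, 46.840553283691406, 4.977242946624756)
A 0 1 [-120, -105, -90, -75, -60, -45, -30, -15, 0, 15, 30, 45, 60, 75, 90, 105]
A 0 -1 [-120, -105, -90, -75, -60, -45, -30, -15, 0, 15, 30, 45, 60, 75, 90, 105]
A 0.2 1 [-120, -105, -90, -75, -60, 0,
[... 2404 characters left out ...]
, 75, 90, 105, 120]
peg 0.2 -1 [-75, -60, -45, -30, -15, 0, 15, 30, 45, 60, 75, 90, 105, 120]
peg 0.4 1 [-90, -75, -60, -45, -30, -15, 0, 15, 30, 45, 60, 75, 90, 105, 120]
peg 0.4 -1 [-90, -75, -60, -45, -30, -15, 0, 15, 30, 45, 60, 75, 90, 105, 120]
peg2 0 1 [-75, -60, -45, -30, -15, 0, 15, 30, 45, 60, 75, 90, 105, 120]
peg2 0 -1 [-75, -60, -45, -30, -15, 0, 15, 30, 45, 60, 75, 90, 105, 120]
peg2 0.2 1 [-75, -60, -45, -30, -15, 0, 15, 30, 45, 60, 75, 90, 105, 120]
peg2 0.2 -1 [-75, -60, -45, -30, -15, 0, 15, 30, 45, 60, 75, 90, 105, 120]
peg2 0.4 1 [-75, -60, -45, -30, -15, 0, 15, 30, 45, 60, 75, 90, 105, 120]
peg2 0.4 -1 [-75, -60, -45, -30, -15, 0, 15, 30, 45, 60, 75, 90, 105, 120]
t 0.15
```

```bash
cat > kin.py <<'E'
import numpy as np
from scipy.spatial.transform import Rotation as Ro
def fk(q,P,pts=False):
    # P: d1,d3,d5,d7, a (yaw offset), e (tool offset yaw); axis signs s
    d1,d3,d5,d7,a,e=P[:6]; s=P[6:]
    R=Ro.from_euler('z',a); p=np.array([0,0,d1]); out=[p]
    R=R*Ro.from_euler('z',s[0]*q[0])*Ro.from_euler('y',s[1]*q[1]); R=R*Ro.from_euler('z',s[2]*q[2])
    p=p+R.apply([0,0,d3]); out.append(p)
    R=R*Ro.from_euler('y',s[3]*q[3])*Ro.from_euler('z',s[4]*q[4])
    p=p+R.apply([0,0,d5]); out.append(p)
    R=R*Ro.from_euler('y',s[5]*q[5])*Ro.from_euler('z',s[6]*q[6]+e)
    p=p+R.apply([0,0,d7])
    return (p,R.as_matrix(),out) if pts else (p,R.as_matrix())
E
python3 - <<'E'
from rig import robot; from kin import *; import itertools,pickle
from scipy.optimize import least_squares
from vis import cam
st=robot.get_state(); D=[(st["qpos"],st["ee_pos"],st["tool_rot"])]
rng=np.random.default_rng(0)
while len(D)<25:
    R=st["tool_rot"]@Ro.from_rotvec(rng.normal(0,.35,3)).as_matrix(); p=[*rng.uniform([.35,-.4],[.65,.5]),rng.uniform(.2,.4)]
    q=robot.ik(p,R)
    if q is not None: D.append((np.array(q),np.array(p),R))
best=None
def res(v,s): return np.concatenate([np.r_[p-fk(q,[*v,*s])[0],.3*(R-fk(q,[*v,*s])[1]).ravel()] for q,p,R in D])
for s in itertools.product([1,-1],[1],[1,-1],[1],[1,-1],[1],[1,-1]):
  for e in (0,np.pi/2,np.pi,-np.pi/2):
    r0=np.abs(res([.36,.45,.45,.3,0,e],s)).sum()
    r1=least_squares(res,[.36,.45,.45,.3,0,e],args=(s,),max_nfev=6)
    if best is None or r1.cost<best[0]: best=(r1.cost,r1.x,s)
r=least_squares(res,best[1],args=(best[2],)); print(r.cost,r.x,best[2])
pickle.dump([*r.x,*best[2]],open("P.pkl","wb"))
c,R,t=cam("wrist"); print("cam in tool",st["tool_rot"].T@(-R.T@t-st["ee_pos"]),"axis",st["tool_rot"].T@R[2])
E
```

```text
0.002272433220575796 [ 0.29475891  0.49527222  0.47463241  0.31142215 -0.03976526  1.53574844] (-1, 1, -1, 1, -1, 1, -1)
cam in tool [ 0.06740912 -0.0004469  -0.1599758 ] axis [-2.36336090e-01 -8.60480075e-04  9.71670990e-01]
```

```bash
cat > kin.py <<'E'
import numpy as np
from scipy.spatial.transform import Rotation as Ro
S=(-1,1,-1,1,-1,1,-1); AX='zyzyzyz'
LO=np.array([-2.81,-.39,-1.27,.06,-1.19,.19,-2.82]);HI=np.array([2.81,2.02,1.25,2.57,4.33,2,2.82])
def fk(q,P,pts=False):
    # P: base offset(3), link offsets after joints 2..7 (lumped: after j2(3)->elbow, after j4->wrist, after j6, tool(3)), tool yaw
    P=np.asarray(P); R=Ro.identity(); p=np.zeros(3); T=P[:21].reshape(7,3); out=[]
    for i in range(7):
        R=R*Ro.from_euler(AX[i],S[i]*q[i]); p=p+R.apply(T[i]); out.append(p)
    M=(R*Ro.from_rotvec(P[21:24])).as_matrix()
    return (p,M,out) if pts else (p,M)
E
python3 - <<'E'
from rig import robot; from kin import *; import pickle
from scipy.optimize import least_squares
st=robot.get_state(); D=[(st["qpos"],st["ee_pos"],st["tool_rot"])]
rng=np.random.default_rng(0)
while len(D)<40:
    R=st["tool_rot"]@Ro.from_rotvec(rng.normal(0,.4,3)).as_matrix(); p=[*rng.uniform([.35,-.4],[.65,.5]),rng.uniform(.2,.4)]
    q=robot.ik(p,R)
    if q is not None: D.append((np.array(q),np.array(p),R))
x0=np.zeros(24); x0[2]=.295;x0[8]=.495;x0[14]=.475;x0[20]=.311;x0[23]=1.57
def res(v): return np.concatenate([np.r_[p-fk(q,v)[0],.3*(R-fk(q,v)[1]).ravel()] for q,p,R in D]+[1e-5*(v-x0)])
r=least_squares(res,x0); np.set_printoptions(precision=4,suppress=True)
print(r.cost,"\n",r.x[:21].reshape(7,3),r.x[21:])
e=[np.linalg.norm(p-fk(q,r.x)[0]) for q,p,R in D]; print(np.max(e),np.median(e), e[0])
pickle.dump(r.x,open("P.pkl","wb"))
E
```

```text
1.5548254402675472e-14 
 [[ 0.     -0.0072  0.2891]
 [-0.     -0.0072  0.0034]
 [ 0.     -0.0079  0.4984]
 [ 0.     -0.008  -0.0026]
 [-0.     -0.0002  0.4724]
 [ 0.     -0.0002  0.0019]
 [ 0.     -0.      0.3129]] [ 0.     -0.      1.5708]
1.4517097197543942e-10 3.189420192462393e-11 1.1467136842385425e-11
```

```bash
cat >> vis.py <<'E'
def down(phi):
    c,s=np.cos(phi),np.sin(phi); return np.array([[-c,-s,0],[-s,c,0],[0,0,-1.]])
E
python3 - <<'E'
from vis import *
np.set_printoptions(precision=3,suppress=True)
p=robot.get_state()["ee_pos"]; robot.move_linear([p[0],p[1],.31],.3)
TR=np.array([.461,-.0475]); a=np.radians(5.66); Rz=np.array([[np.cos(a),-np.sin(a)],[np.sin(a),np.cos(a)]])
lids=[((.4395,-.233),-9.4,(-.038,.038)),((.581,-.203),-8.9,(.038,.038)),((.5655,-.349),11.5,(.038,-.038))]
robot.gripper_to(.06)
for xy,yaw,slot in lids:
    R=down(np.radians(yaw)); robot.move_ptp([*xy,.20],R)
    robot.move_linear([*xy,.138],.15)
    robot.gripper_to(0.0); s=robot.get_state(); print("grip",s["opening"],s["grasp_force"],s["time"])
    robot.move_linear([*xy,.21],.2)
    t=TR+Rz@np.array(slot); robot.move_ptp([*t,.13],down(a))
    robot.move_linear([*t,.05],.2)
    hit=robot.move_linear([*t,.036],.04,threshold=4); s=robot.get_state(); print(hit,s["ee_pos"],s["opening"])
    robot.gripper_to(.045); robot.move_linear([*t,.16],.3)
robot.move_linear([*t,.30],.4)
robot.move_ptp([.45,.2,.35],down(a))
cv2.imwrite("pics/top1.png",robot.grab_frame("top")[:,:,::-1]); print(robot.get_state()["time"])
im=cv2.imread("pics/top1.png"); cv2.imwrite("pics/z3.png",cv2.resize(im[140:300,230:490],None,fx=3,fy=3,interpolation=cv2.INTER_CUBIC))
E
```

```text
grip 0.02112009928611786 29.999493956565857 5.6
True [ 0.42  -0.013  0.04 ] 0.021175908916510024
grip 0.021384273955774025 29.997234642505646 11.1667
True [ 0.496 -0.006  0.04 ] 0.020963407379845405
grip 0.02168942405947835 29.997815787792206 16.975
True [ 0.503 -0.082  0.04 ] 0.02134055024536591
22.2417
```

View pics/z3.png

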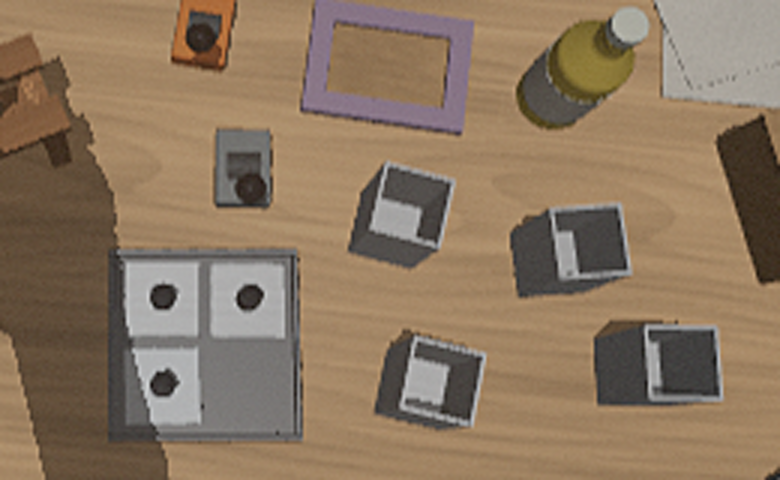

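The lids lie flat at (163,296), (249,296) and (162,383) in the crop, and all four tins are open and still in their places. Next I'll plan the horizontal-tool configurations.

```bash
cat >> kin.py <<'E'
import pickle
from scipy.optimize import least_squares
P=pickle.load(open("P.pkl","rb"))
def solve(p,R,q0,w=.003):
    def f(q):
        a,M=fk(q,P); return np.r_[(a-p)*3,.5*Ro.from_matrix(M.T@R).as_rotvec(),w*(q-q0)]
    m=.03; r=least_squares(f,np.clip(q0,LO+m+.01,HI-m-.01),bounds=(LO+m,HI-m),max_nfev=60)
    if w: return solve(p,R,r.x,0)
    a,M=fk(r.x,P); ok=np.linalg.norm(a-p)<1e-4 and np.linalg.norm(M-R)<1e-3
    return r.x if ok else None
def side(th,b,up):
    "tool level, heading th (rad), pitched down b; up=+1 camera side up"
    z=np.array([np.cos(th)*np.cos(b),np.sin(th)*np.cos(b),-np.sin(b)])
    y=-up*np.array([np.sin(th)*-1,np.cos(th),0]); x=np.cross(y,z)
    if x[2]*up<0: y=-y; x=-x
    return np.c_[x,y,z]
E
cat > plan.py <<'E'
from kin import *
np.set_printoptions(precision=2,suppress=True)
a=np.radians(28.9); RC=np.array([.5565,.2923]); ry=np.array([-np.sin(a),np.cos(a)])
pegs=[RC+ry*.105*k for k in (1.5,.5,-.5,-1.5)]
tins={"D":((.4743,-.4292),3.1),"C":((.566,-.351),11.5),"A":((.4398,-.2345),-9.4),"B":((.582,-.204),-8.9)}
if __name__=="__main__":
    rng=np.random.default_rng(1); b=.1; h=.07
    def many(p,R,n=14):
        S=[]
        for _ in range(n):
            q0=rng.uniform(LO,HI); q0[4]=rng.uniform(1.8,4.2); q0[2]=rng.uniform(-.6,.6); q0[0]=-np.arctan2(p[1],p[0])+rng.uniform(-.6,.6)
            q=solve(np.array(p),R,q0)
            if q is None: continue
            _,_,o=fk(q,P,True)
            if o[2][2]>.25: S.append((round(o[2][2],2),q))
        S.sort(key=lambda t:-t[0]); return S
    for k,(xy,yaw) in tins.items():
        for d in (yaw,yaw+90,yaw-90):
            for e,q in many([*xy,h],side(np.radians(d),b,1))[:3]: print(k,round(d),e,q)
    for i,g in enumerate(pegs):
        for d in (28.9,28.9-90,28.9+90):
            for e,q in many([*g,.22-h],side(np.radians(d),-b,-1))[:3]: print("peg",i,round(d),e,q)
E
python3 plan.py
```

```text
D 3 0.56 [0.95 1.01 0.24 2.05 4.27 1.61 1.4 ]
D 3 0.56 [0.99 1.   0.19 2.04 4.29 1.57 1.41]
D 3 0.56 [0.99 1.   0.19 2.04 4.29 1.57 1.41]
D -87 0.57 [ 0.24  0.98 -0.06  2.04  1.82  1.49  1.7 ]
D -87 0.57 [0.1  0.99 0.1  2.05 1.76 1.37 1.66]
D -87 0.57 [ 0.22  0.98 -0.03  2.05  1.81  1.47  1.69]
C 12 0.57 [0.89 0.99 0.07 2.01 4.28 1.46 1.42]
C 12 0.57 [0.91 0.99 0.05 2.01 4.29 1.45 1.42]
C 12 0.57 [0.91 0.99 0.05 2.01 4.29 1.45 1.42]
C -78 0.56 [-0.16  1.02  0.22  1.98  1.68  1.26  1.71]
C -78 0.56 [ 0.17  1.   -0.17  1.96  1.85  1.56  1.79]
C -78 0.56 [-0.15  1.01  0.21  1.98  1.69  1.27  1.71]
A -9 0.51 [ 0.97  1.1  -0.13  2.53  3.88  1.76  1.98]
A -9 0.51 [0.74 1.12 0.07 2.54 3.79 1.92 1.82]
A -9 0.51 [0.74 1.12 0.07 2.54 3.79 1.92 1.82]
A 81 0.5 [ 1.16  1.14 -0.37  1.54 -0.64  1.64  1.01]
A 81 0.33 [ 1.58  1.48 -1.08  1.53 -0.06  1.47  0.48]
A 81 0.27 [ 1.63  1.6  -1.23  1.53  0.09  1.48  0.34]
A -99 0.56 [-0.19  0.99 -0.02  1.99  1.19  1.55  1.72]
A -99 0.56 [-0.    1.   -0.24  1.98  1.29  1.71  1.67]
A -99 0.56 [-0.11  0.99 -0.12  1.99  1.24  1.62  1.69]
B -9 0.55 [ 0.6   1.01 -
[... 1463 characters left out ...]
g 2 29 0.58 [-0.45  0.96  0.05  2.38  3.23  1.87 -1.6 ]
peg 2 29 0.58 [-0.51  0.96  0.12  2.38  3.19  1.88 -1.66]
peg 2 -61 0.52 [-0.82  1.08 -0.15  1.54  1.34  1.96 -1.1 ]
peg 2 -61 0.52 [-0.82  1.08 -0.15  1.54  1.34  1.96 -1.1 ]
peg 2 -61 0.52 [-0.82  1.08 -0.15  1.54  1.34  1.96 -1.1 ]
peg 2 119 0.41 [ 0.47  1.32 -0.8   1.35 -0.65  1.55 -2.49]
peg 3 29 0.59 [-0.12  0.94  0.03  2.31  3.55  1.78 -1.55]
peg 3 29 0.59 [-0.11  0.94  0.01  2.3   3.55  1.77 -1.54]
peg 3 29 0.59 [-0.07  0.94 -0.02  2.3   3.57  1.75 -1.51]
peg 3 -61 0.54 [-0.69  1.05 -0.11  1.63  1.44  1.86 -1.13]
peg 3 -61 0.54 [-0.75  1.05 -0.03  1.63  1.39  1.8  -1.12]
peg 3 -61 0.54 [-0.84  1.05  0.09  1.64  1.32  1.72 -1.11]
```

```bash
cat > act.py <<'E'
from vis import *; from plan import *
def go(q,zmin=.2):
    a=robot.get_state()["qpos"]; m=min(min(fk(a+(q-a)*t,P,True)[2][i][2] for i in (2,4,6)) for t in np.linspace(0,1,30))
    print("minz",round(m,3)); assert m>zmin
    robot.goto_joints(q)
def best(p,R,near,hi=None):
    q=solve(np.array(p),R,np.array(near)); assert q is not None; return q
NP=np.array([.95,1.,0,2.1,4.0,1.55,1.5]); NL=np.array([-.5,.95,0,2.35,3.1,1.8,-1.55])
def pick(xy,head,h=.07,b=.1):
    R=side(np.radians(head),b,1); low=best([*xy,h],R,NP); hov=best([*xy,.34],R,low); print(low,hov)
    robot.gripper_to(.094); go(hov); robot.move_linear([*xy,.16],.25)
    robot.move_linear([*xy,h],.12,threshold=15); robot.gripper_to(0.)
    s=robot.get_state(); print("grip",s["opening"],s["ee_pos"],s["time"])
    if not .05<s["opening"]<.07: raise SystemExit("bad grip")
    robot.move_linear([*xy,.34],.25); print("lifted",robot.get_state()["opening"])
def place(i,h=.07,b=.1,off=(0,0)):
    xy=pegs[i]+np.array(off); R=side(a,-b,-1); low=best([*xy,.22-h],R,NL); hov=best([*xy,.34],R,low); print(hov)
    go(hov); robot.move_linear([*xy,.22-h+.012],.15)
    hit=robot.move_linear([*xy,.22-h-.006],.03,threshold=5); s=robot.get_state(); print("placed",hit,s["ee_pos"],s["force"])
    robot.gripper_to(.08); c=np.array([*xy,s["ee_pos"][2]]); u=np.array([np.cos(a),np.sin(a),0])
    robot.move_linear(c-.09*u,.15); robot.move_linear(c-.09*u+[0,0,.19],.35)
    print("t",robot.get_state()["time"])
E
python3 - <<'E'
from act import *
xy=np.array([.4398,-.2345]); R=down(np.radians(-9.4))
robot.gripper_to(.094); robot.move_ptp([*xy,.22],R); robot.move_linear([*xy,.085],.2,threshold=15); robot.gripper_to(0.)
print(robot.get_state()["opening"]); robot.move_linear([*xy,.10],.15)
R2=down(np.radians(35.6)); robot.move_linear([*xy,.10],.1,frame=R2) if False else robot.move_ptp([*xy,.10],R2)
robot.move_linear([*xy,.08],.05,threshold=5); print(robot.get_state()["ee_pos"]); robot.gripper_to(.09)
robot.move_linear([*xy,.40],.35); print(robot.get_state()["time"],robot.get_state()["qpos"])
try:
    pick(tins["D"][0],tins["D"][1])
except AssertionError as e: print("assert")
robot.grab_frame("side"); cv2.imwrite("pics/side2.png",robot.grab_frame("side")[:,:,::-1]); print(robot.get_state()["time"])
E
```

```text
0.06018925966109906
[ 0.44 -0.23  0.08]
29.275 [ 0.07  0.06  0.38  1.68 -0.02  1.41  2.65]
[0.99 1.   0.19 2.04 4.29 1.57 1.41] [0.43 0.59 0.91 2.13 4.29 1.69 0.85]
minz 0.34
grip 0.060248817217522205 [ 0.47 -0.43  0.07] 35.7
lifted 0.0609845476399217
37.0333
```

View pics/side2.png

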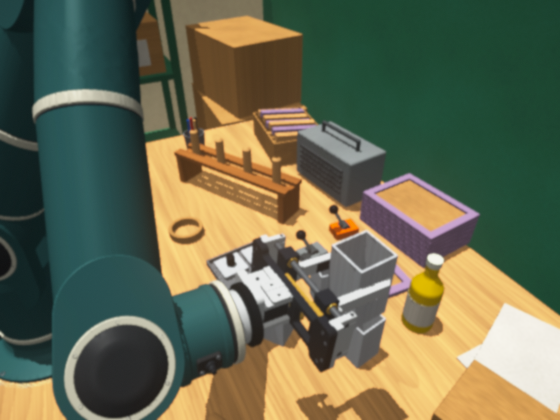

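The tin is held level, mouth up, at about (362,265), and the arm stays clear of the table.

```bash
python3 - <<'E'
from act import *
place(0)
im=robot.grab_frame("top")[:,:,::-1]; cv2.imwrite("pics/top2.png",im); cv2.imwrite("pics/side3.png",robot.grab_frame("side")[:,:,::-1])
E
```

```text
[-0.66  0.42 -0.4   2.41  2.64  1.44 -1.27]
minz 0.293
placed True [0.48 0.43 0.15] [0.23 0.15 4.68]
t 46.6083
```

View pics/top2.png

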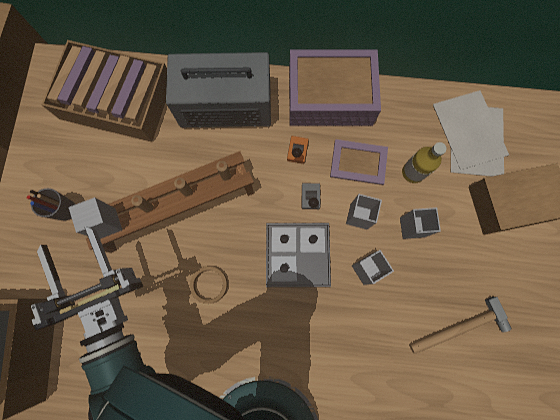

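The tin is seated on peg0 at (93,217). The remaining tins are at (376,266), (366,209) and (423,222), none of them displaced.

```bash
python3 - <<'E'
from act import *
pick((.4398,-.2345),35.6); place(1)
im=robot.grab_frame("top")[:,:,::-1]; cv2.imwrite("pics/top3.png",im)
d=cv2.absdiff(im,cv2.imread("pics/top2.png")).max(2)
for k,(x,y) in {"B":(366,209),"C":(423,222)}.items(): print(k,(d[y-25:y+25,x-28:x+28]>30).sum())
m=im.copy(); cv2.imwrite("pics/z4.png",cv2.resize(im[130:300,60:480],None,fx=1.9,fy=1.9))
E
```

```text
Traceback (most recent call last):
  File "act.py", line 10, in pick
    R=side(np.radians(head),b,1); low=best([*xy,h],R,NP); hov=best([*xy,.34],R,low); print(low,hov)
                                      ~~~~^^^^^^^^^^^^^^
  File "act.py", line 7, in best
    q=solve(np.array(p),R,np.array(near)); assert q is not None; return q
                                                  ^^^^^^^^^^^^^
AssertionError
```

```bash
python3 - <<'E'
from act import *
rng=np.random.default_rng(2)
for d in (35.6,-54.4):
  for h,b in ((.08,.1),(.09,.2)):
    R=side(np.radians(d),b,1); S=[]
    for _ in range(25):
        q0=NP+rng.normal(0,.4,7)
        q=solve(np.array([.4398,-.2345,h]),R,q0)
        if q is not None: S.append((fk(q,P,True)[2][2][2],q,fk(q,P,True)[2][4]))
    S.sort(key=lambda s:-s[0]); print(d,h,b,len(S)); [print(*s) for s in S[:4]]
E
```

```text
35.6 0.08 0.1 0
35.6 0.09 0.2 0
-54.4 0.08 0.1 13
0.5383665581626192 [ 0.12  1.05 -0.28  2.48  2.1   1.87  1.39] [0.26 0.02 0.11]
0.5377883778937518 [ 0.13  1.05 -0.29  2.48  2.1   1.88  1.39] [0.26 0.02 0.11]
0.5260308620209491 [ 0.23  1.07 -0.38  2.48  2.15  1.96  1.46] [0.26 0.02 0.11]
0.5260308613026414 [ 0.23  1.07 -0.38  2.48  2.15  1.96  1.46] [0.26 0.02 0.11]
-54.4 0.09 0.2 15
0.6031976830246308 [-0.06  0.89 -0.12  2.53  2.07  1.58  1.37] [0.26 0.02 0.15]
0.60309112277627 [-0.05  0.89 -0.12  2.53  2.07  1.59  1.37] [0.26 0.02 0.15]
0.6029048492373636 [-0.04  0.89 -0.13  2.53  2.07  1.59  1.38] [0.26 0.02 0.15]
0.5825795226625012 [ 0.25  0.94 -0.41  2.52  2.14  1.8   1.53] [0.26 0.02 0.15]
```

```bash
python3 - <<'E'
import act; from act import *
old=act.NP; act.NP=np.array([.12,1.05,-.28,2.48,2.1,1.87,1.39])
pick((.4398,-.2345),-54.4,h=.08); place(1,h=.08)
im=robot.grab_frame("top")[:,:,::-1]; cv2.imwrite("pics/top3.png",im)
d=cv2.absdiff(im,cv2.imread("pics/top2.png")).max(2)
for k,(x,y) in {"B":(366,209),"C":(423,222)}.items(): print(k,(d[y-25:y+25,x-28:x+28]>30).sum())
cv2.imwrite("pics/z4.png",cv2.resize(im[130:300,60:480],None,fx=1.9,fy=1.9))
E
```

```text
Traceback (most recent call last):
  File "act.py", line 10, in pick
    R=side(np.radians(head),b,1); low=best([*xy,h],R,NP); hov=best([*xy,.34],R,low); print(low,hov)
                                                              ~~~~^^^^^^^^^^^^^^^^^
  File "act.py", line 7, in best
    q=solve(np.array(p),R,np.array(near)); assert q is not None; return q
                                                  ^^^^^^^^^^^^^
AssertionError
```

```bash
python3 - <<'E'
from act import *
xy=np.array([.4398,-.2345]); R=down(np.radians(35.6)); d=np.array(tins["D"][0])
q=best([*xy,.30],R,[.5,.2,0,1.9,0,1.1,.8]); print(q); go(q)
robot.gripper_to(.094); robot.move_linear([*xy,.085],.25,threshold=15); robot.gripper_to(0.)
s=robot.get_state(); print(s["opening"],s["qpos"]); robot.move_linear([*xy,.22],.25)
q2=best([*d,.20],down(np.radians(3.1)),robot.get_state()["qpos"]); go(q2,.1)
robot.move_linear([*d,.1],.2); robot.move_linear([*d,.08],.05,threshold=5); print(robot.get_state()["ee_pos"]); robot.gripper_to(.09)
robot.move_linear([*d,.35],.35); print(robot.get_state()["time"])
pick(d,tins["D"][1]); place(1)
im=robot.grab_frame("top")[:,:,::-1]; cv2.imwrite("pics/top3.png",im)
d=cv2.absdiff(im,cv2.imread("pics/top2.png")).max(2)
for k,(x,y) in {"B":(366,209),"C":(423,222)}.items(): print(k,(d[y-25:y+25,x-28:x+28]>30).sum())
cv2.imwrite("pics/z4.png",cv2.resize(im[130:300,60:480],None,fx=1.9,fy=1.9))
E
```

```text
[ 0.58  0.13 -0.16  1.82  0.02  1.2   2.6 ]
minz 0.248
0.05983329453747996 [ 0.56  0.39 -0.15  2.03  0.09  0.72  2.54]
minz 0.2
[ 0.47 -0.43  0.08]
56.1417
[0.99 1.   0.19 2.04 4.29 1.57 1.41] [0.43 0.59 0.91 2.13 4.29 1.69 0.85]
minz 0.334
grip 0.05980646521261269 [ 0.47 -0.43  0.07] 62.5583
lifted 0.06016227366754877
[-0.59  0.37 -0.15  2.48  2.92  1.39 -1.45]
minz 0.303
placed True [0.53 0.34 0.15] [0.52 0.17 5.04]Traceback (most recent call last):
  File "<stdin>", line 9, in <module>
  File "act.py", line 21, in place
    robot.move_linear(c-.09*u,.15); robot.move_linear(c-.09*u+[0,0,.19],.35)
    ~~~~~~~~~~~~~~~~~^^^^^^^^^^^^^
rig.PlanningError: the arm cannot follow that straight line within its joint ranges
```

```bash
python3 - <<'E'
s=open("act.py").read()
s=s.replace("robot.move_linear(c-.09*u,.15); robot.move_linear(c-.09*u+[0,0,.19],.35)","robot.move_linear([*xy,.20],.08); robot.move_linear([*xy,.34],.3)")
open("act.py","w").write(s)
E
python3 - <<'E'
from act import *
s=robot.get_state(); print(s["opening"]); xy=pegs[1]
robot.move_linear([*xy,.20],.08); robot.move_linear([*xy,.34],.3); print(robot.get_state()["time"])
im=robot.grab_frame("top")[:,:,::-1]; cv2.imwrite("pics/top3.png",im)
d=cv2.absdiff(im,cv2.imread("pics/top2.png")).max(2)
for k,(x,y) in {"B":(366,209),"C":(423,222)}.items(): print(k,(d[y-25:y+25,x-28:x+28]>30).sum())
cv2.imwrite("pics/z4.png",cv2.resize(im[130:300,60:480],None,fx=1.9,fy=1.9))
E
```

```text
0.07973252379548873
70.3583
B 129
C 1192
```

View pics/z4.png

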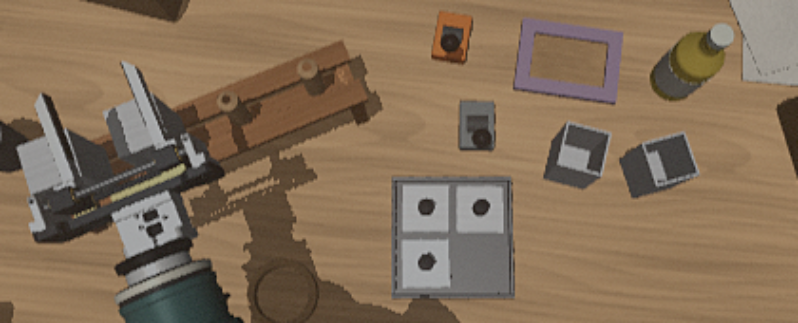

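Tins sit on peg0 and peg1. The tin at the right (C) has been knocked towards B and turned. I'll zoom in to get its new rim corners.

```bash
python3 - <<'E'
import cv2
im=cv2.imread("pics/top3.png"); cv2.imwrite("pics/z5.png",cv2.resize(im[180:250,340:440],None,fx=8,fy=8,interpolation=cv2.INTER_CUBIC))
E
```

```text
(no output)
```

View pics/z5.png

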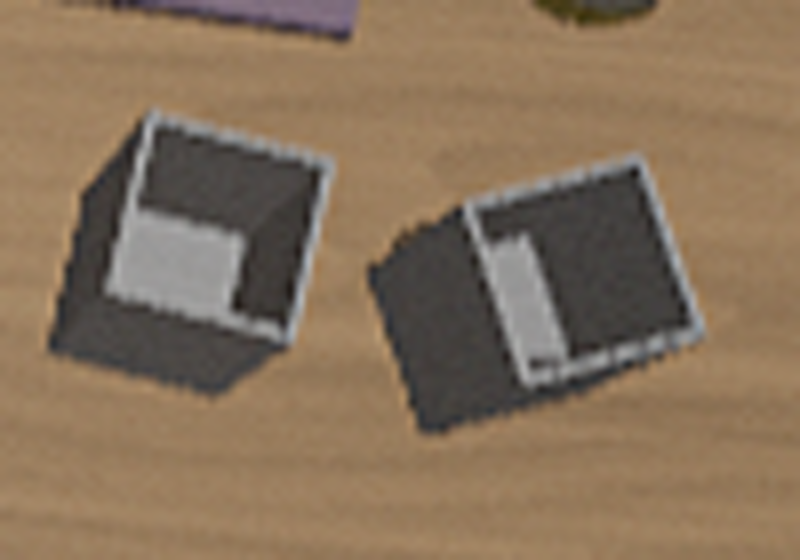

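B's rim corners are (152,112), (335,160), (292,343) and (107,292). C's are (465,205), (643,155), (705,335) and (527,385). All are in 8x crop pixels, origin (340,180).

```bash
python3 - <<'E'
from vis import *; from act import best,NP,side,fk,P
f=lambda p:(np.array(p)+.5)/8-.5+[340,180]
for n,c in {"B":[(152,112),(335,160),(292,343),(107,292)],"C":[(465,205),(643,155),(705,335),(527,385)]}.items():
    p=onplane("top",f(c),.11); r=cv2.minAreaRect((p*1000).astype(np.float32)); m=p.mean(0); yaw=(r[2]+45)%90-45; print(n,m.round(4),r[1],yaw)
    for h in (.07,.08):
        try:
            q=best([*m,h],side(np.radians(yaw),.1,1),NP); print(h,q.round(2),best([*m,.34],side(np.radians(yaw),.1,1),q).round(2))
        except AssertionError: print(h,"no")
E
```

```text
B [ 0.58 -0.2 ] (58.64865493774414, 60.20958709716797) -10.060691833496094
0.07 [ 0.65  1.02 -0.24  2.37  3.46  1.63  1.84] [ 0.68  0.18 -0.29  2.46  3.4   0.97  1.5 ]
0.08 [ 0.65  0.99 -0.24  2.38  3.45  1.61  1.83] [ 0.68  0.18 -0.29  2.46  3.4   0.97  1.5 ]
C [ 0.58 -0.32] (59.20809555053711, 58.81258773803711) 21.062349319458008
0.07 [0.63 1.05 0.35 1.95 4.29 1.68 1.3 ] [0.19 0.68 0.95 2.03 4.29 1.79 0.79]
0.08 [0.62 1.03 0.36 1.96 4.29 1.68 1.28] [0.19 0.68 0.95 2.03 4.29 1.79 0.79]
```

```bash
python3 - <<'E'
from act import *
f=lambda p:(np.array(p)+.5)/8-.5+[340,180]
C=onplane("top",f([(465,205),(643,155),(705,335),(527,385)]),.11).mean(0); B=onplane("top",f([(152,112),(335,160),(292,343),(107,292)]),.11).mean(0)
print([round(float(v),4) for v in (*C,*B)])
pick(C,21.); place(2)
im=robot.grab_frame("top")[:,:,::-1]; cv2.imwrite("pics/top4.png",im)
d=cv2.absdiff(im,cv2.imread("pics/top3.png")).max(2); n=(d[184:234,338:388]>30).sum(); print("B",n)
if n<60:
    pick(B,-10,h=.08); place(3,h=.08)
    im=robot.grab_frame("top")[:,:,::-1]; cv2.imwrite("pics/top5.png",im)
cv2.imwrite("pics/side5.png",robot.grab_frame("side")[:,:,::-1]); print(robot.get_state()["qpos"])
E
```

```text
[0.5802, -0.3176, 0.5828, -0.2047]
[0.63 1.05 0.35 1.95 4.29 1.68 1.3 ] [0.19 0.68 0.95 2.03 4.29 1.78 0.79]
minz 0.299
grip 0.05992425470607216 [ 0.58 -0.32  0.07] 75.5917
lifted 0.059500059033413016
[-0.47  0.37  0.08  2.47  3.25  1.38 -1.63]
minz 0.305
placed True [0.58 0.25 0.15] [1.24 0.89 4.09]
t 82.8333
B 10
[ 0.65  0.99 -0.24  2.38  3.46  1.61  1.83] [ 0.68  0.18 -0.29  2.46  3.4   0.97  1.5 ]
minz 0.308
grip 0.060028734988360116 [ 0.58 -0.2   0.08] 88.45
lifted 0.060155344741408275
[-0.36  0.42  0.3   2.4   3.55  1.41 -1.81]
minz 0.309
placed True [0.63 0.15 0.14] [-0.58  0.05  3.95]
t 96.6
[-0.36  0.43  0.3   2.4   3.55  1.41 -1.82]
```

View pics/side5.png

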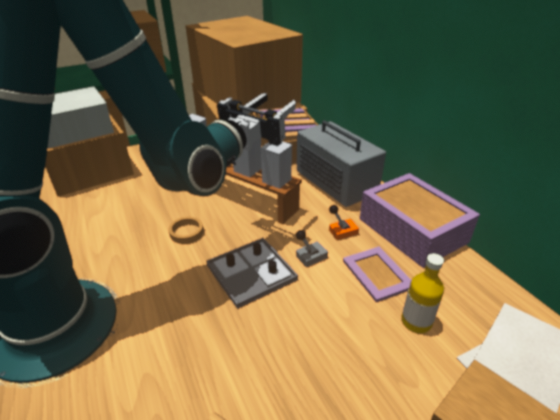

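All four tins are upside down on the rack and the three lids lie in the tray. Only the lever is left. I'll move clear of the rack and check from above before pushing.

```bash
python3 - <<'E'
from act import *
try: robot.move_linear([.58,-.05,.36],.3)
except robot.PlanningError as e: print(e); robot.move_linear([.62,0,.34],.3)
R=down(np.radians(4.5)); q=best([.535,-.0745,.24],R,[.13,.3,0,1.9,0,1.,1.57]); print(q); go(q)
robot.gripper_to(0.); im=robot.grab_frame("top")[:,:,::-1]; cv2.imwrite("pics/top6.png",im); print(robot.get_state()["time"])
E
```

```text
[ 0.12  0.25 -0.04  1.81  0.01  1.08  1.72]
minz 0.229
102.3917
```

View pics/top6.png

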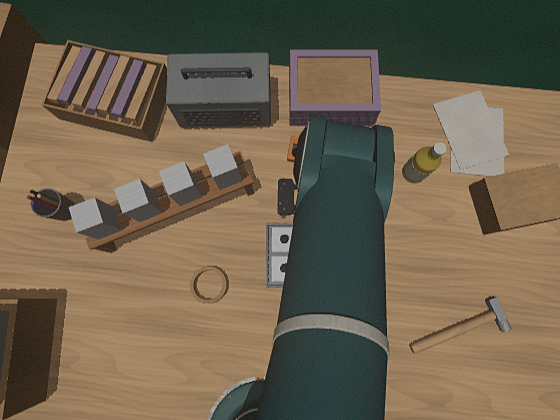

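All four tins are seated flat on the rack at (94,218), (138,200), (181,183) and (222,167). Now the lever.

```bash
python3 - <<'E'
from act import *
u=np.array([np.cos(np.radians(4.5)),np.sin(np.radians(4.5))]); tip=np.array([.5874,-.0716])
at=lambda s,z:[*(tip+u*s),z]
robot.move_linear(at(-.05,.097),.15,threshold=10)
hit=robot.move_linear(at(.066,.097),.06,threshold=15); s=robot.get_state(); print(hit,s["ee_pos"].round(4),s["force"])
e=s["ee_pos"]; robot.move_linear([*(e[:2]-u*.02),e[2]],.1); p=robot.get_state()["ee_pos"]; robot.move_linear([p[0],p[1],.3],.3)
robot.move_ptp([.45,-.35,.35],down(0)); im=robot.grab_frame("top")[:,:,::-1]; sd=robot.grab_frame("side")[:,:,::-1]
cv2.imwrite("pics/z7.png",np.hstack([cv2.resize(im[130:300,200:340],(494,600),interpolation=cv2.INTER_CUBIC),cv2.resize(sd[200:300,270:320],(300,600),interpolation=cv2.INTER_CUBIC)])); print(robot.get_state()["time"])
E
```

```text
True [ 0.64 -0.07  0.1 ] [-6.41  0.69  3.  ]
107.575
```

View pics/z7.png

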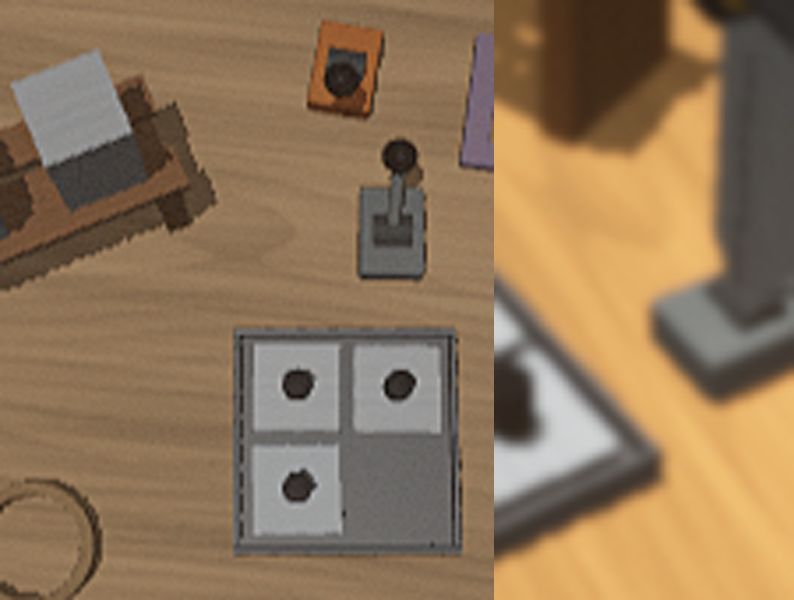

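The lever now leans away from the robot, with its ball at (400,156) in the crop. I'll check that it went fully over.

```bash
python3 - <<'E'
from vis import *
t=onplane("top",[[200+400/494*140-.5,130+156/600*170-.5]],.092)[0]; b=onplane("top",[[200+166/3.8*0+110.6,0]],.092)
d=t-np.array([.5874,-.0716]); print(t,d,np.linalg.norm(d),"expected",2*.08*np.sin(.5))
E
```

```text
[ 0.66320459 -0.0642169 ] [0.07580459 0.0073831 ] 0.0761632877930408 expected 0.07670808617667248
```

The ball moved 76.2 mm against an expected 76.7 mm, so the switch is fully on.

```bash
python3 -c "
from rig import robot
print(robot.sign_off())"
```

```text
the job is handed in; nothing more can be done
None
```

The job is done and handed in at about 108 s of 210 s: three lids flat in the tray, four tins upside down on their own pegs, and the blower lever pushed fully on last.

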